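# Crack open the sealed dry box and hold its lid ajar

## Task

The airtight box of joining biscuits needs a fresh drying cartridge: lift the sanding block off its lid and lay it flat in the middle of the rubber mat, then grip the lid's bar handle and pull up until the sticky gasket lets go, without letting the lid fly up. Finish while still gripping the handle and holding the lid slightly ajar and still, with the handle raised about 25 mm, so that a colleague can slip the cartridge in. Do not drop the block, and leave everything else on the bench where it is.

Things in the scene. Friction and masses are not known exactly. Their poses are not given: they have to be found in the camera images.
- drybox: grey steel dry box, fixed to the bench, 190 (x) x 240 (y) x 100 mm high without its lid; origin at the centre of its underside, x points from the lid's handle side to its hinge side, z up. The lid is a 12 mm plate (top at 112 mm when shut) hinged along the box's far (+x) top edge, and overhangs the box by 3 mm all round
- lid_handle (a point): centre of the lid's black bar handle, which lies along the lid's y; its axes are the lid's (x towards the hinge, z out of the lid's top). The bar is 110 mm long, 16 mm wide (x), 14 mm high, stands on two posts at its ends (86 mm free between them) with 24 mm of free space under it; its centre is 31 mm above the lid's top, 143 mm above the bench when shut, 75 mm from the lid's middle on the side away from the hinge, 170 mm from the hinge line (level distance)
- lid_hinge (a point): middle of the lid's hinge line, 100 mm above the bench; fixed on the box and turned like it: the hinge axis is this point's y, the handle lies on its -x side
- lid (a joint): lid angle, rad: 0 shut, grows as the handle rises (0.15 is about 25 mm at the handle). A sticky gasket holds it shut: pulling up at the handle meets a peak of some 11 to 19 N within the first 3 mm, which fades out by about 10 mm; then only the lid's weight is left, 2 to 5 N at the handle (a stop ends the travel at 0.4). Let go, the lid falls shut and sticks again
- block: cork-soled beech sanding block, loose, 45 (x) x 120 (y) x 40 mm high, about 0.17 kg, lying on the lid close to the handle; origin at the centre of its underside, z up. Grip it across its 45 mm width
- block_center (a point): centre of the sanding block, 20 mm above its underside; axes as the block's
- mat_center (a point): centre of the top face of the square black rubber mat, 220 x 220 x 3 mm, fixed on the bench; z up
- screwdriver: bystander, loose, not to be moved: screwdriver, about 200 mm long, lying flat between box and mat
- screw_jar: bystander, loose, not to be moved: clear screw jar with steel cap, 60 mm across, 75 mm high, standing nearer to the robot
- glue_bottle: bystander, loose, not to be moved: white glue bottle, 60 mm across, 170 mm high, standing at the left
- tape_roll: bystander, loose, not to be moved: roll of paper tape, 100 mm across, 25 mm high, lying flat at the right
- offcut: bystander, loose, not to be moved: softwood strip 200 x 44 x 20 mm, lying flat at the right
- hammer: bystander, loose, not to be moved: hammer about 300 mm long, lying beyond the box
Things that resemble listed ones, but are neither listed nor needed, are in the scene too. Leave any blue or turquoise look-alike of the block alone.

How it is judged:
By the outcome, as a careful person would: the job done as asked, in the order asked, and still so for the second after the job is handed in, while the arm keeps its last pose, push and grip.
It also fails if it takes over 59 s, if anything falls off the work surface, if the arm or the gripper's body presses on something with over 40 N, if the wrist force passes 120 N, or if a joint passes its speed limit or range.

## Robot

A 6-joint arm with a two-finger parallel gripper is mounted at the origin on the work surface. World frame = base frame: x ahead of the robot, y to its left, z up, the work surface at z = 0. Lengths are in m, angles in rad, forces in N, time in s.
With the tool pointing down it reaches from about 0.35 to 0.875 m from the base axis. Payload 4.2 kg.
Tool frame: the origin (TCP) lies between the finger pads; the fingertips stand 14 mm ahead of it and the grasp point (between the pads) lies 5 mm behind it; z points along the fingers, y is the line along which they close (so a half turn about z gives the same grasp; the last joint's range is limited). The gripper opens to 87 mm and grips with 3 to 60 N. Pads are 19 mm wide; open, the fingers measure 117 mm over their backs; the gripper's body (75 mm by 190 mm) begins 51 mm behind the grasp point.
Start: joints at [1.602, 0.385, 0.008, 0, -1.194, -0.259], TCP at [0.141, 0.609, 0.237] pointing down, gripper open.
Joint ranges: [-3.14, 3.14], [-1.21, 2.06], [-1.07, 1.41], [-3.16, 2.05], [-2.99, -0.16], [-3.1, 3.1]. Speed limits (rad/s): [2.79, 2.79, 3.14, 3.14, 3.14, 3.14].

## Interface

Orientations are given as [roll, pitch, yaw] about the fixed x, y, z axes, in that order (R = Rz(yaw) Ry(pitch) Rx(roll)).
In Python, from bench import robot gives the robot as it stands.
- The arm moves only by the tool move_arm, never from a script. Its argument "targets" is a list of rows, each a list of 7 numbers: the shift along the tool's x, y, z in units of 40 mm (1.0 is 40 mm), then the turn, a rotation vector about the tool's x, y, z in units of 5 degrees (1.0 is 5 degrees), then the finger opening in mm, from 0 to 87. A call has 1 to 10 rows; each row is the pose to reach, as a shift and turn from the pose commanded when the call began, along the tool's axes at that moment; what a row does not reach only later rows make up. A row lasts 1/12 s, in which the tool goes at most 41.7 mm and 7.16 degrees, less where a joint would pass 70% of its speed; a pose out of reach is approached as far as the arm can. A call with a gripper value outside its range is refused whole. The fingers move at their own pace and stop on an object; "squeeze" is the grip in N (left out, the last holds). Time passes only in rows, so rows that repeat a pose let the fingers close. It gives the time, the measured TCP pose, the force, the opening and the grip force at its end, in the units of the state.
- robot.get_obs(): the state, without advancing time (a new reading comes with each control period).
- robot.capture(name): name is "scene" or "side" or "wrist"; returns (picture, depth): 420x560x3 uint8, red, green, blue; 420x560 float32, m along the optical axis (not along the pixel's ray), 0 where there is no reading.
- robot.camera_info(name): a dict with "fx", "fy", "cx", "cy" (pixels), "view" (4x4, takes a point from world to camera coordinates). Camera axes: x right, y down, z forward; pixel columns grow to the right and rows downward; lengths in m; the calibration is good to about 2 mm. A picture is of the moment at which its call begins: read the wrist's pose just before it. camera_info takes no time and is no camera call; for the wrist camera it gives the pose at the moment of the call.
- robot.finish_job(): hands the job in; it is judged then, once.
Trained networks look in the newest picture that a camera, given by its name, has taken for a name from the list of things; names that differ only in an ending like _2 or _b are one class to them, and where a whole thing is asked for, a point or a joint stands for the part that bears it (a point fixed in the world has none). Each returns a list of dicts, best first, with "conf" (0 to 1); they miss things now and then, are a little off and sometimes report something else, mostly with a low value. They report only what shows in the picture. A call takes as long as a camera call. They do not tell look-alikes from the thing itself.
- robot.search_frame(camera, label): "uv" ([column, row] in pixels, amid what is visible of it).
The state is a dict: "time_s": time; "joints": joint angles; "qd": joint speeds; "joint_torque": joint torques, N m; "tcp_pos": TCP position; "eef_rot": TCP orientation; "ft_force": force on the tool from outside, world axes, zero at the start; "wrist_torque": the same for the moment, N m; "grip_width": finger opening in m; "grasp_force": force on a finger pad.
Only numpy, scipy, OpenCV 4.12 (cv2) and the standard library are available. Lean on these libraries where they do the work, as an engineer would, in place of code of your own. Each camera call takes 0.05 s, during which the arm holds its last target. There are 200 camera calls.

## Working session

There is one attempt and no reset: what is moved stays moved. The work goes in short steps, Python scripts to look and compute and a tool call to move; the robot and the scene stay as the last step left them, time stands still between calls to the robot, and variables do not carry over. Pictures are saved under pics/ and viewed, at most 10 in all, crops included, and the job is handed in when it is done.

Besides the shell and the picture viewer there is one more tool, called after "Call:" in YAML: its name, and indented under it one key for each argument. move_arm: Moves the arm, as the interface text tells. Its arguments: {"type":"object","properties":{"targets":{"type":"array"},"squeeze":{"type":"number"}},"required":["targets"]}

```bash
mkdir -p pics
cat > h.py <<'E'
import numpy as np, cv2
from bench import robot
from scipy.spatial.transform import Rotation as R
def cloud(cam):
    img,d=robot.capture(cam); c=robot.camera_info(cam)
    v,u=np.mgrid[0:420,0:560]
    P=np.stack([(u-c['cx'])/c['fx']*d,(v-c['cy'])/c['fy']*d,d],-1)
    T=np.linalg.inv(c['view']); W=P@T[:3,:3].T+T[:3,3]; W[d==0]=np.nan
    return img,W
def delta(pos,rpy_or_R,o=None):
    o=o or robot.get_obs(); A=R.from_euler('xyz',o['eef_rot']); 
    B=rpy_or_R if isinstance(rpy_or_R,R) else R.from_euler('xyz',rpy_or_R)
    return np.round(A.inv().apply(np.array(pos)-o['tcp_pos'])/.04,3), np.round(np.degrees((A.inv()*B).as_rotvec())/5,3)
E
python3 - <<'E'
from h import *
o=robot.get_obs(); print(o)
ims=[]
for cam in ['scene','side']:
    img,W=cloud(cam); np.save(cam+'.npy',W); np.save(cam+'_i.npy',img)
    ims.append(img)
    for l in ['drybox','lid_handle','block','mat_center','block_center','lid_hinge']:
        for r in robot.search_frame(cam,l)[:3]:
            u,v=map(int,r['uv']); print(cam,l,r['uv'],round(r['conf'],2),W[min(v,419),min(u,559)].round(3))
cv2.imwrite('pics/a.png',cv2.cvtColor(ims[0],cv2.COLOR_RGB2BGR))
cv2.imwrite('pics/b.png',cv2.cvtColor(ims[1],cv2.COLOR_RGB2BGR))
E
```

```text
{'time_s': 0.0, 'joints': array([ 1.60158770e+00,  3.85562121e-01,  6.63301960e-03, -5.01866184e-04,
       -1.19400206e+00, -2.58583772e-01]), 'qd': array([ 0.00178263,  0.00061625,  0.00116209,  0.00034219, -0.00235179,
       -0.00203225]), 'joint_torque': array([ 9.37012082e-04, -3.90659058e+01,  1.87403780e+01,  4.21977371e+00,
        1.09325635e-02, -1.93255910e-04]), 'tcp_pos': array([0.14100287, 0.60830101, 0.2354586 ]), 'eef_rot': array([ 3.13940953e+00, -9.51494915e-05, -2.27977448e-01]), 'ft_force': array([-0.33573151, -0.06596123, -0.08995861]), 'wrist_torque': array([-0.03021952, -0.00933565, -0.01561226]), 'grasp_force': 0.0, 'grip_width': 0.08700606122409536}
scene drybox [251.7, 227.0] 0.9 [ 0.595 -0.199  0.116]
scene lid_handle [245.9, 210.4] 0.6 [ 0.518 -0.197  0.117]
scene block [258.6, 289.1] 0.96 [ 0.791 -0.241  0.042]
scene block [214.9, 183.5] 0.92 [ 0.297 -0.26   0.045]
scene block [315.5, 166.1] 0.9 [0.342 0.15  0.038]
scene mat_center [353.7, 214.5] 0.95 [0.591 0.208 0.001]
scene block_center [127.3, 220.3] 0.89 [ 0.359 -0.606  0.04 ]
scene block_center [214.8, 186.4] 0.8 [ 0.31  -0.264  0.043]
scene block_center [316.5, 167.0] 0.72 [0.341 0.155 0.03 ]
scene lid_hinge [252.2, 228.6] 0.84 [ 0.599 -0.197  0.114]
side drybox [292.6, 201.5] 0.78 [ 0.499 -0.104  0.118]
side lid_handle [288.0, 189.3] 0.75 [ 0.514 -0.163  0.119]
side block [349.0, 191.1] 0.9 [ 0.287 -0.24   0.041]
side block [331.5, 134.9] 0.73 [ 0.343 -0.584  0.045]
side block [271.6, 178.4] 0.59 [ 0.575 -0.185  0.15 ]
side mat_center [263.8, 293.9] 0.58 [0.585 0.204 0.005]
side block_center [273.5, 177.7] 0.78 [ 0.568 -0.182  0.158]
side block_center [349.5, 189.8] 0.75 [ 0.285 -0.256  0.036]
side block_center [218.3, 194.9] 0.71 [ 0.779 -0.209  0.043]
side lid_hinge [288.3, 205.4] 0.83 [ 0.512 -0.083  0.119]
```

View pics/a.png

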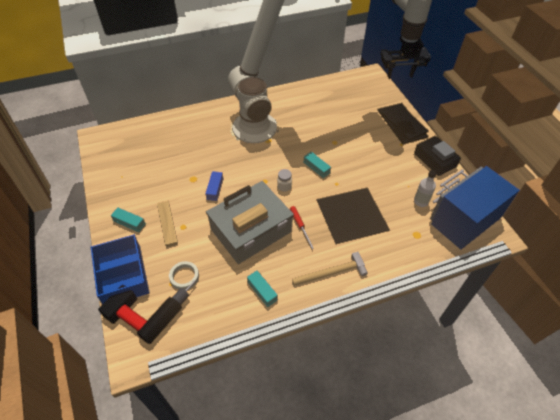

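View pics/b.png

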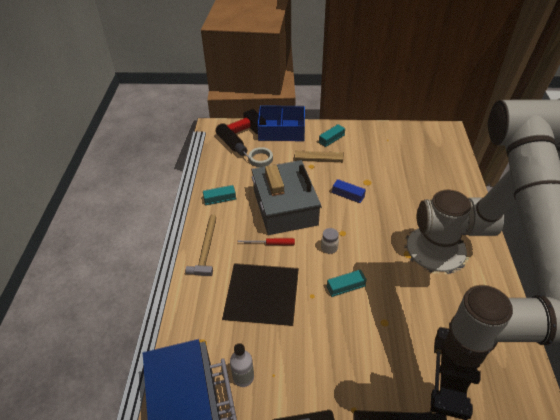

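The scene view shows the beech block on the lid at about (250,216). The black handle is at (238,197), the mat at (353,214), the screwdriver at (300,225) and the jar at (285,178). The teal and blue blocks are decoys. Next I fit the shapes from the point clouds.

Run:
```python
from h import *
for cam in ['scene','side']:
    W=np.load(cam+'.npy'); I=np.load(cam+'_i.npy').astype(int)
    def fit(m,n):
        m=cv2.morphologyEx(m.astype(np.uint8),cv2.MORPH_OPEN,np.ones((2,2)))
        k,lab,st,_=cv2.connectedComponentsWithStats(m)
        if k<2: print(cam,n,'none'); return
        i=1+np.argmax(st[1:,4]); p=W[lab==i]
        (c,s,a)=cv2.minAreaRect((p[:,:2]*1000).astype(np.float32))
        print(cam,n,len(p),np.round(c),np.round(s),round(a,1),'medz',np.median(p[:,2]).round(4),'mean',p.mean(0).round(3))
    x,y,z=W[...,0],W[...,1],W[...,2]
    near=(x>.4)&(x<.75)&(y>-.4)&(y<0)
    r=I[...,0]-I[...,2]
    fit(near&(z>.1)&(z<.17),'box')
    fit(near&(z>.14)&(z<.17)&(r>40),'block')
    fit(near&(z>.125)&(z<.17)&(I.sum(-1)<150),'handle')
    fit((x>.4)&(x<.8)&(y>.05)&(y<.4)&(z<.03)&(I.sum(-1)<150),'mat')
```

```text
scene box 3305 [ 489. -169.] [210. 341.] 26.3 medz nan mean [nan nan nan]
scene block 401 [ 568. -183.] [ 57. 142.] 23.5 medz 0.1519 mean [ 0.575 -0.193  0.151]
scene handle none
scene mat none
side box 2722 [ 520. -243.] [233. 361.] 14.9 medz nan mean [nan nan nan]
side block 281 [ 559. -203.] [ 51. 141.] 12.0 medz nan mean [nan nan nan]
side handle 116 [ 452. -199.] [ 21. 109.] 19.4 medz nan mean [nan nan nan]
side mat 3778 [586. 206.] [204. 224.] 83.7 medz nan mean [nan nan nan]
```

Run:
```python
from h import *
print(delta([.52,-.2,.40],[np.pi,0,-1.22]))
```

```text
(array([13.794, 17.559, -4.087]), array([-0.000e+00,  1.000e-03,  1.137e+01]))
```

Call:
move_arm:
  targets:
    - [6.2,7.9,-4,0,0,11.4,87]
    - [6.2,7.9,-4,0,0,11.4,87]
    - [6.2,7.9,-4,0,0,11.4,87]
    - [6.2,7.9,-4,0,0,11.4,87]
    - [6.2,7.9,-4,0,0,11.4,87]
    - [6.2,7.9,-4,0,0,11.4,87]
    - [13.8,17.5,-4,0,0,11.4,87]
    - [13.8,17.5,-4,0,0,11.4,87]
    - [13.8,17.5,-4,0,0,11.4,87]
    - [13.8,17.5,-4,0,0,11.4,87]

```text
time_s: 1.53
tcp_pos: [0.3104, 0.2465, 0.3467]
eef_rot: [-3.14, 0.001, -1.222]
ft_force: [1.2, -0.2, 0.5]
grip_width: 0.0872
grasp_force: 0.0
```

Run:
```python
from h import *
print(delta([.52,-.2,.40],[np.pi,0,-1.22]))
```

```text
(array([12.279, -1.108, -1.342]), array([-0.014,  0.011, -0.021]))
```

Call:
move_arm:
  targets:
    - [12.2,-1.1,-1.3,0,0,0,87]
    - [12.2,-1.1,-1.3,0,0,0,87]
    - [12.2,-1.1,-1.3,0,0,0,87]
    - [12.2,-1.1,-1.3,0,0,0,87]
    - [12.2,-1.1,-1.3,0,0,0,87]
    - [12.2,-1.1,-1.3,0,0,0,87]
    - [12.2,-1.1,-1.3,0,0,0,87]
    - [12.2,-1.1,-1.3,0,0,0,87]
    - [12.2,-1.1,-1.3,0,0,0,87]
    - [12.2,-1.1,-1.3,0,0,0,87]

```text
time_s: 2.37
tcp_pos: [0.4863, -0.129, 0.3905]
eef_rot: [-3.141, -0.0, -1.223]
ft_force: [0.5, 0.3, 0.3]
grip_width: 0.0871
grasp_force: 0.0
```

Call:
move_arm:
  targets:
    - [1.2,0,0,0,0,0,87]
    - [1.2,0,0,0,0,0,87]
    - [1.2,0,0,0,0,0,87]
    - [1.2,0,0,0,0,0,87]

```text
time_s: 2.7
tcp_pos: [0.5022, -0.172, 0.3896]
eef_rot: [3.141, 0.001, -1.224]
ft_force: [0.5, 0.3, -0.5]
grip_width: 0.0869
grasp_force: 0.0
```

Run:
```python
from h import *
print(robot.get_obs()['tcp_pos'])
img,W=cloud('wrist'); np.save('w.npy',W); np.save('w_i.npy',img)
for l in ['lid_handle','block','drybox']:
    for r in robot.search_frame('wrist',l)[:3]:
        u,v=map(int,r['uv']); print(l,r['uv'],round(r['conf'],2),W[min(v,419),min(u,559)].round(3))
cv2.imwrite('pics/c.png',cv2.cvtColor(img,cv2.COLOR_RGB2BGR))
```

```text
[ 0.50219316 -0.17197384  0.38961572]
lid_handle [275.5, 155.9] 0.83 [ 0.519 -0.196  0.113]
block [238.4, 147.7] 0.78 [ 0.567 -0.194  0.154]
block [125.7, 76.3] 0.62 [ 0.776 -0.224  0.043]
block [411.3, 162.4] 0.57 [ 0.3   -0.256  0.04 ]
drybox [273.6, 153.4] 0.7 [ 0.522 -0.198  0.112]
```

View pics/c.png

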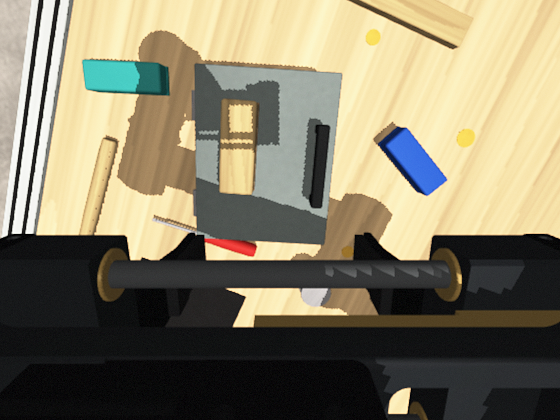

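The wrist view shows the lid at (268,153), the block at (238,146) and the handle bar at (320,165). The screwdriver is at (230,245) and the jar at about (318,292). Next I fit each of these accurately.

Run:
```python
from h import *
W=np.nan_to_num(np.load('w.npy'),nan=-1); I=np.load('w_i.npy').astype(int)
x,y,z=W[...,0],W[...,1],W[...,2]
v,u=np.mgrid[0:420,0:560]
reg=(u>185)&(u<350)&(v>55)&(v<255)
r=I[...,0]-I[...,2]
def fit(m,n):
    k,lab,st,_=cv2.connectedComponentsWithStats(m.astype(np.uint8))
    i=1+np.argmax(st[1:,4]); p=W[lab==i]
    c,s,a=cv2.minAreaRect((p[:,:2]*1000).astype(np.float32))
    print(n,len(p),np.round(c,1),np.round(s,1),round(a,1),'z',np.percentile(p[:,2],[5,50,95]).round(4),'mean',p[:,:2].mean(0).round(4))
fit(reg&(z>.103)&(z<.17),'lid')
fit(reg&(z>.145)&(z<.17)&(u<280),'block')
fit(reg&(z>.138)&(z<.17)&(u>290),'handle')
W=np.nan_to_num(np.load('side.npy'),nan=-1); I=np.load('side_i.npy').astype(int)
x,y,z=W[...,0],W[...,1],W[...,2]
fit((x>.4)&(x<.8)&(y>.05)&(y<.4)&(abs(z)<.03)&(I.sum(-1)<150),'mat')
W=np.nan_to_num(np.load('scene.npy'),nan=-1); I=np.load('scene_i.npy').astype(int)
x,y,z=W[...,0],W[...,1],W[...,2]
fit((x>.4)&(x<.8)&(y>.05)&(y<.4)&(abs(z)<.03)&(I.sum(-1)<190),'mat')
```

```text
lid 24040 [ 532.2 -181.9] [204.3 246.2] 16.4 z [0.1115 0.1131 0.1531] mean [ 0.5331 -0.1923]
block 3308 [ 567.5 -190.8] [ 45.3 120. ] 15.5 z [0.1507 0.1528 0.1542] mean [ 0.5676 -0.1936]
handle 1069 [ 458.1 -203.8] [ 16.3 109.7] 16.5 z [0.1473 0.1505 0.152 ] mean [ 0.4594 -0.2058]
mat 3778 [590.1 203.2] [225.4 216.9] 86.4 z [0.0008 0.0057 0.0106] mean [0.5894 0.2091]
mat 2363 [592.1 200.7] [211.4 215.2] 86.5 z [-0.0022  0.0033  0.0091] mean [0.5963 0.1999]
```

Run:
```python
from h import *
for z in(.2,.134): print(delta([.5675,-.1908,z],[np.pi,0,-1.3005]))
```

```text
(array([ 1.036, -1.357,  4.768]), array([-0.013, -0.003,  0.917]))
(array([ 1.035, -1.355,  6.418]), array([-0.013, -0.003,  0.917]))
```

Call:
move_arm:
  targets:
    - [1.04,-1.36,2.5,0,0,0.92,87]
    - [1.04,-1.36,2.5,0,0,0.92,87]
    - [1.04,-1.36,2.5,0,0,0.92,87]
    - [1.04,-1.36,4.8,0,0,0.92,87]
    - [1.04,-1.36,4.8,0,0,0.92,87]
    - [1.04,-1.36,4.8,0,0,0.92,87]
    - [1.04,-1.36,4.8,0,0,0.92,87]
    - [1.04,-1.36,4.8,0,0,0.92,87]

```text
time_s: 3.57
tcp_pos: [0.569, -0.1921, 0.2003]
eef_rot: [-3.139, -0.002, -1.301]
ft_force: [-0.7, 0.7, 0.5]
grip_width: 0.0873
grasp_force: 0.0
```

Run:
```python
from h import *
print(delta([.5675,-.1908,.134],[np.pi,0,-1.3005]))
```

```text
(array([-0.045,  0.031,  1.657]), array([-0.027, -0.027, -0.005]))
```

Call:
move_arm:
  targets:
    - [-0.04,0.03,0.8,0,0,0,87]
    - [-0.04,0.03,1.4,0,0,0,87]
    - [-0.04,0.03,1.64,0,0,0,87]
    - [-0.04,0.03,1.64,0,0,0,87]
    - [-0.04,0.03,1.64,0,0,0,30]
    - [-0.04,0.03,1.64,0,0,0,30]
    - [-0.04,0.03,1.64,0,0,0,30]
    - [-0.04,0.03,1.64,0,0,0,30]
    - [-0.04,0.03,1.64,0,0,0,30]
    - [-0.04,0.03,1.64,0,0,0,30]
  squeeze: 20

```text
time_s: 4.4
tcp_pos: [0.5664, -0.1912, 0.133]
eef_rot: [-3.141, -0.0, -1.303]
ft_force: [-0.2, -0.1, -0.1]
grip_width: 0.055
grasp_force: 0.0
```

Lift, but only after the fingers have closed.

Call:
move_arm:
  targets:
    - [0,0,0,0,0,0,30]
    - [0,0,0,0,0,0,30]
    - [0,0,0,0,0,0,30]
    - [0,0,0,0,0,0,30]
    - [0,0,-0.1,0,0,0,30]
    - [0,0,-0.3,0,0,0,30]
    - [0,0,-0.6,0,0,0,30]
    - [0,0,-1.2,0,0,0,30]
    - [0,0,-2,0,0,0,30]
    - [0,0,-2,0,0,0,30]
  squeeze: 20

```text
time_s: 5.23
tcp_pos: [0.5696, -0.1922, 0.2197]
eef_rot: [-3.131, -0.007, -1.301]
ft_force: [1.7, -0.4, -0.4]
grip_width: 0.0447
grasp_force: 20.0
```

Run:
```python
from h import *
o=robot.get_obs(); print(o['ft_force'],o['tcp_pos'])
a=np.radians(86.5-90)-np.pi/2
print(delta([.591,.202,.19],[np.pi,0,a]))
```

```text
[ 1.70819846 -0.36694061 -0.39501967] [ 0.56961521 -0.19221815  0.21973946]
(array([-9.363, -3.13 ,  0.713]), array([-0.137, -0.057,  3.787]))
```

Call:
move_arm:
  targets:
    - [-0.4,-0.13,-0.1,0,0,0.2,30]
    - [-1.2,-0.4,-0.1,0,0,0.6,30]
    - [-2.1,-0.7,-0.1,0,0,1,30]
    - [-3.1,-1.03,0,0,0,1.4,30]
    - [-4.1,-1.37,0,0,0,1.8,30]
    - [-5.1,-1.7,0,0,0,2.2,30]
    - [-6.1,-2.03,0,0,0,2.6,30]
    - [-7.1,-2.37,0,0,0,3,30]
    - [-8,-2.67,0,0,0,3.4,30]
    - [-8.7,-2.9,0,0,0,3.8,30]

```text
time_s: 6.07
tcp_pos: [0.5857, 0.1785, 0.2127]
eef_rot: [-3.141, 0.001, -1.634]
ft_force: [0.0, -0.2, -2.5]
grip_width: 0.0449
grasp_force: 20.0
```

Run:
```python
from h import *
img,W=cloud('scene')
W=np.nan_to_num(W,nan=-1);I=img.astype(int)
print(robot.get_obs()['grip_width'])
print(delta([.591,.202,.06],[np.pi,0,np.radians(-93.5)]))
w,Ww=cloud('wrist')
cv2.imwrite('pics/d.png',cv2.cvtColor(w,cv2.COLOR_RGB2BGR)); np.save('w2.npy',Ww); np.save('w2_i.npy',w)
```

```text
0.044786074098513824
(array([-0.482, -0.074,  3.811]), array([-0.026,  0.032, -0.003]))
```

View pics/d.png

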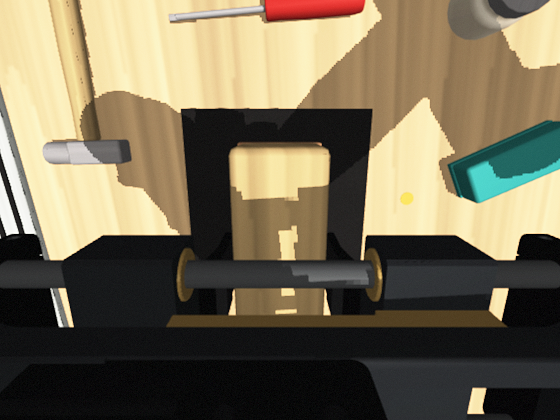

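The block is held over the mat, whose far edge runs from (183,109) to (372,109). I use those corners to check the mat's centre.

Run:
```python
from h import *
W=np.load('w2.npy'); I=np.load('w2_i.npy').astype(int)
for v in(114,140,180):
    row=[u for u in range(170,385) if I[v,u].sum()<100]; print(v,row[0],row[-1],W[v,row[0]+1].round(4),W[v,row[-1]-1].round(4))
for u in (200,350):
    col=[v for v in range(90,200) if I[v,u].sum()<100]; print(u,col[0],W[col[0]+1,u].round(4))
```

```text
114 182 371 [0.6919 0.0916 0.0044] [0.4779 0.1043 0.003 ]
140 184 369 [0.6938 0.1207 0.0042] [0.4794 0.1335 0.0023]
180 187 365 [0.6971 0.1681 0.0033] [0.4841 0.1805 0.0048]
200 109 [0.6722 0.0883 0.003 ]
350 109 [0.5009 0.0986 0.0035]
```

Call:
move_arm:
  targets:
    - [-0.5,-0.08,0.5,0,0,0,30]
    - [-0.5,-0.08,1.2,0,0,0,30]
    - [-0.5,-0.08,2,0,0,0,30]
    - [-0.5,-0.08,2.8,0,0,0,30]
    - [-0.5,-0.08,3.4,0,0,0,30]
    - [-0.5,-0.08,3.8,0,0,0,30]
    - [-0.5,-0.08,4.1,0,0,0,30]
    - [-0.5,-0.08,4.3,0,0,0,30]
    - [-0.5,-0.08,4.4,0,0,0,30]
    - [-0.5,-0.08,4.4,0,0,0,30]

```text
time_s: 7.0
tcp_pos: [0.5905, 0.1947, 0.0363]
eef_rot: [3.141, -0.0, -1.635]
ft_force: [0.7, -1.2, -2.2]
grip_width: 0.045
grasp_force: 20.0
```

Run:
```python
from h import *
print(robot.get_obs()['tcp_pos'],delta([.5915,.2025,.0240],[np.pi,0,np.radians(-93.5)]))
```

```text
[0.59049409 0.19473941 0.03625756] (array([-0.195, -0.013,  0.306]), array([ 0.002, -0.002, -0.032]))
```

Call:
move_arm:
  targets:
    - [-0.2,-0.01,0.1,0,0,0,30]
    - [-0.2,-0.01,0.17,0,0,0,30]
    - [-0.2,-0.01,0.22,0,0,0,30]
    - [-0.2,-0.01,0.26,0,0,0,30]
    - [-0.2,-0.01,0.28,0,0,0,30]
    - [-0.2,-0.01,0.28,0,0,0,30]

```text
time_s: 7.5
tcp_pos: [0.5912, 0.2028, 0.0252]
eef_rot: [3.141, -0.0, -1.634]
ft_force: [1.0, -0.0, -2.4]
grip_width: 0.045
grasp_force: 20.0
```

Call:
move_arm:
  targets:
    - [0,0,0.02,0,0,0,30]
    - [0,0,0.04,0,0,0,30]
    - [0,0,0.04,0,0,0,30]

```text
time_s: 7.75
tcp_pos: [0.5914, 0.2028, 0.0236]
eef_rot: [-3.141, 0.0, -1.635]
ft_force: [-0.1, 0.2, -1.5]
grip_width: 0.0447
grasp_force: 20.0
```

Call:
move_arm:
  targets:
    - [0,0,0.02,0,0,0,30]
    - [0,0,0.03,0,0,0,30]
    - [0,0,0.03,0,0,0,30]

```text
time_s: 8.0
tcp_pos: [0.5914, 0.2028, 0.0236]
eef_rot: [-3.141, -0.0, -1.634]
ft_force: [-1.9, -0.9, 4.7]
grip_width: 0.0447
grasp_force: 20.0
```

Call:
move_arm:
  targets:
    - [0,0,0,0,0,0,60]
    - [0,0,0,0,0,0,75]
    - [0,0,0,0,0,0,75]
    - [0,0,0,0,0,0,75]
    - [0,0,-0.3,0,0,0,75]
    - [0,0,-1,0,0,0,75]
    - [0,0,-2,0,0,0,75]
    - [0,0,-3,0,0,0,75]
    - [0,0,-4,0,0,0,75]
    - [0,0,-5,0,0,0,75]

```text
time_s: 8.83
tcp_pos: [0.591, 0.2026, 0.2255]
eef_rot: [-3.141, 0.0, -1.634]
ft_force: [0.9, 0.4, -0.4]
grip_width: 0.0748
grasp_force: 0.0
```

Run:
```python
from h import *
img,W=cloud('scene')
W=np.nan_to_num(W,nan=-1);I=img.astype(int)
cv2.imwrite('pics/e.png',cv2.cvtColor(img,cv2.COLOR_RGB2BGR))
w,Ww=cloud('wrist'); m=(Ww[...,2]>.035)&(Ww[...,2]<.055)&(abs(Ww[...,0]-.59)<.08)&(abs(Ww[...,1]-.2)<.12)
p=Ww[m]; print(cv2.minAreaRect((p[:,:2]*1000).astype(np.float32)),np.median(p[:,2]))
a=np.radians(16.4)-np.pi/2
h=[.459,-.2045]
print(robot.get_obs()['tcp_pos'],delta(h+[.30],[np.pi,0,a]))
```

```text
((590.9295043945312, 202.21414184570312), (118.56856536865234, 44.95798873901367), 86.3177490234375) 0.0399788193089648
[0.5951331  0.20428755 0.23243235] (array([10.398,  2.732, -1.817]), array([-0.196,  0.06 , -3.995]))
```

View pics/e.png

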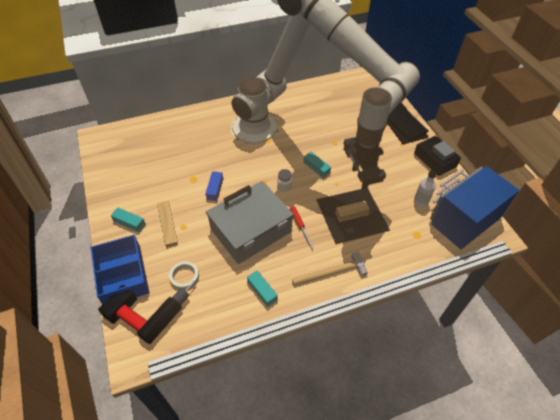

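The block lies in the middle of the mat (591,202 mm, centre about 1 mm off) and the lid is clear. Next I go to the handle.

Call:
move_arm:
  targets:
    - [0.8,0.21,-0.4,0,0,-0.5,60]
    - [1.8,0.47,-0.8,0,0,-1,60]
    - [2.8,0.74,-1,0,0,-1.5,60]
    - [3.8,1,-1,0,0,-2,60]
    - [4.8,1.26,-1,0,0,-2.5,60]
    - [5.8,1.52,-1,0,0,-3,60]
    - [6.8,1.79,-1,0,0,-3.5,60]
    - [7.8,2.05,-1,0,0,-4,60]
    - [8.8,2.3,-1,0,0,-4,60]
    - [9.6,2.5,-1,0,0,-4,60]

```text
time_s: 9.77
tcp_pos: [0.4656, -0.1762, 0.2634]
eef_rot: [-3.14, -0.001, -1.286]
ft_force: [0.3, -0.8, -0.5]
grip_width: 0.0601
grasp_force: 0.0
```

Call:
move_arm:
  targets:
    - [0,0,0,0,0,0,60]
    - [0,0,0,0,0,0,60]
    - [0,0,0,0,0,0,60]

```text
time_s: 10.02
tcp_pos: [0.467, -0.174, 0.2628]
eef_rot: [-3.141, -0.0, -1.286]
ft_force: [0.7, -0.2, -0.0]
grip_width: 0.0601
grasp_force: 0.0
```

Run:
```python
from h import *
o=robot.get_obs()
img,W=cloud('wrist'); np.save('w3.npy',W); np.save('w3_i.npy',img)
W=np.nan_to_num(W,nan=-1); x,y,z=W[...,0],W[...,1],W[...,2]
def fit(m,n):
    k,lab,st,_=cv2.connectedComponentsWithStats(m.astype(np.uint8))
    if k<2: print(n,'none'); return
    i=1+np.argmax(st[1:,4]); p=W[lab==i]
    print(n,len(p),cv2.minAreaRect((p[:,:2]*1000).astype(np.float32)),np.percentile(p[:,2],[5,50,95]).round(4))
near=(abs(x-.458)<.08)&(abs(y+.204)<.1)
fit(near&(z>.138)&(z<.165),'handle')
fit((abs(x-.53)<.15)&(abs(y+.19)<.2)&(z>.105)&(z<.118),'lid')
print(o['tcp_pos'],o['eef_rot'],o['ft_force'],delta([.4585,-.204,.20],[np.pi,0,np.radians(-73.6)]))
cv2.imwrite('pics/f.png',cv2.cvtColor(img,cv2.COLOR_RGB2BGR))
```

```text
handle 2218 ((458.31072998046875, -203.98162841796875), (16.064208984375, 109.50596618652344), 16.518512725830078) [0.1479 0.15   0.1512]
lid 40859 ((535.77734375, -193.40380859375), (200.9475860595703, 223.15402221679688), 16.46254539489746) [0.1111 0.1123 0.1135]
[ 0.46703039 -0.17398554  0.26280892] [-3.14076361e+00 -1.56047772e-04 -1.28605928e+00] [ 0.68933001 -0.15579587 -0.02732579] (array([0.67 , 0.428, 1.568]), array([-0.008, -0.002, -0.003]))
```

View pics/f.png

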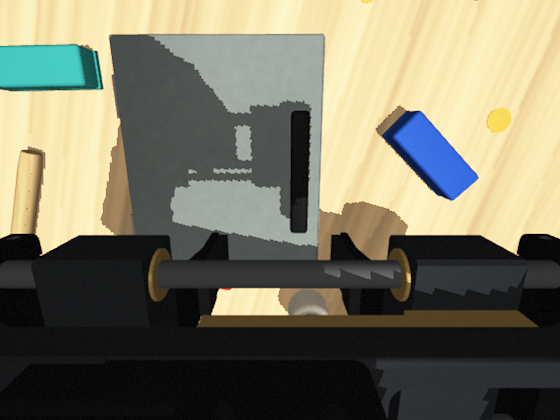

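The bar handle at (300,172) is fully visible on the bare lid, and the fit agrees with the earlier one. I move above it, then down over the bar.

Call:
move_arm:
  targets:
    - [0.67,0.43,0.7,0,0,0,60]
    - [0.67,0.43,1.5,0,0,0,60]
    - [0.67,0.43,1.56,0,0,0,60]
    - [0.67,0.43,1.56,0,0,0,60]
    - [0.67,0.43,2.1,0,0,0,60]
    - [0.67,0.43,2.7,0,0,0,60]
    - [0.67,0.43,3.08,0,0,0,60]
    - [0.67,0.43,3.08,0,0,0,60]
    - [0.67,0.43,3.08,0,0,0,60]

```text
time_s: 10.82
tcp_pos: [0.4596, -0.204, 0.1406]
eef_rot: [-3.14, -0.001, -1.283]
ft_force: [1.5, -1.4, 0.5]
grip_width: 0.0598
grasp_force: 0.0
```

Run:
```python
from h import *
o=robot.get_obs(); print(o['tcp_pos'],o['ft_force'],delta([.4583,-.204,.1385],[np.pi,0,np.radians(-73.5)]))
```

```text
[ 0.45961357 -0.20403303  0.14061473] [ 1.51197506 -1.37364438  0.45568368] (array([-0.01 ,  0.031,  0.053]), array([-0.014, -0.016, -0.002]))
```

Call:
move_arm:
  targets:
    - [0,0.02,0.04,0,0,0,10]
    - [0,0.02,0.04,0,0,0,10]
    - [0,0.02,0.04,0,0,0,10]
    - [0,0.02,0.04,0,0,0,10]
    - [0,0.02,0.04,0,0,0,10]
    - [0,0.02,0.04,0,0,0,10]
    - [0,0.02,0.04,0,0,0,10]
    - [0,0.02,0.04,0,0,0,10]
    - [0,0.02,0.04,0,0,0,10]
    - [0,0.02,0.04,0,0,0,10]
  squeeze: 55

```text
time_s: 11.65
tcp_pos: [0.4574, -0.2048, 0.1377]
eef_rot: [-3.141, -0.0, -1.285]
ft_force: [-0.3, 0.8, 0.3]
grip_width: 0.0152
grasp_force: 55.0
```

Call:
move_arm:
  targets:
    - [0,0,0,0,0,0,10]
    - [0,0,0,0,0,0,10]
    - [0,0,0,0,0,0,10]
    - [0,0,0,0,0,0,10]
    - [0,0,0,0,0,0,10]
    - [0,0,0,0,0,0,10]

```text
time_s: 12.15
tcp_pos: [0.4574, -0.2048, 0.1376]
eef_rot: [-3.141, -0.0, -1.285]
ft_force: [0.4, -0.5, 0.9]
grip_width: 0.0149
grasp_force: 55.0
```

Call:
move_arm:
  targets:
    - [0,-0.003,-0.013,-0.034,0,0,10]
    - [0,-0.007,-0.025,-0.069,0,0,10]
    - [0,-0.01,-0.038,-0.103,0,0,10]
    - [0,-0.014,-0.051,-0.138,0,0,10]
    - [0,-0.017,-0.064,-0.172,0,0,10]
    - [0,-0.02,-0.076,-0.206,0,0,10]
    - [0,-0.024,-0.089,-0.241,0,0,10]
    - [0,-0.027,-0.102,-0.275,0,0,10]
    - [0,-0.031,-0.114,-0.31,0,0,10]
    - [0,-0.034,-0.127,-0.344,0,0,10]

```text
time_s: 12.98
tcp_pos: [0.4581, -0.2046, 0.141]
eef_rot: [3.11, 0.001, -1.286]
ft_force: [3.0, -6.4, -12.9]
grip_width: 0.0154
grasp_force: 55.2
```

Call:
move_arm:
  targets:
    - [0,-0.003,-0.013,-0.034,0,0,10]
    - [0,-0.007,-0.025,-0.069,0,0,10]
    - [0,-0.01,-0.038,-0.103,0,0,10]
    - [0,-0.014,-0.051,-0.138,0,0,10]
    - [0,-0.017,-0.064,-0.172,0,0,10]
    - [0,-0.02,-0.076,-0.206,0,0,10]
    - [0,-0.024,-0.089,-0.241,0,0,10]
    - [0,-0.027,-0.102,-0.275,0,0,10]
    - [0,-0.031,-0.114,-0.31,0,0,10]
    - [0,-0.034,-0.127,-0.344,0,0,10]

```text
time_s: 13.82
tcp_pos: [0.46, -0.2041, 0.1481]
eef_rot: [3.081, -0.0, -1.285]
ft_force: [0.2, -3.9, -5.3]
grip_width: 0.0153
grasp_force: 55.0
```

Call:
move_arm:
  targets:
    - [0,-0.003,-0.013,-0.034,0,0,10]
    - [0,-0.007,-0.025,-0.069,0,0,10]
    - [0,-0.01,-0.038,-0.103,0,0,10]
    - [0,-0.014,-0.051,-0.138,0,0,10]
    - [0,-0.017,-0.064,-0.172,0,0,10]
    - [0,-0.02,-0.076,-0.206,0,0,10]
    - [0,-0.024,-0.089,-0.241,0,0,10]
    - [0,-0.027,-0.102,-0.275,0,0,10]
    - [0,-0.031,-0.114,-0.31,0,0,10]
    - [0,-0.034,-0.127,-0.344,0,0,10]

```text
time_s: 14.65
tcp_pos: [0.4613, -0.2036, 0.1527]
eef_rot: [3.05, 0.0, -1.286]
ft_force: [-1.0, -4.6, -5.1]
grip_width: 0.0149
grasp_force: 55.0
```

Call:
move_arm:
  targets:
    - [0,-0.003,-0.013,-0.034,0,0,10]
    - [0,-0.007,-0.025,-0.069,0,0,10]
    - [0,-0.01,-0.038,-0.103,0,0,10]
    - [0,-0.014,-0.051,-0.138,0,0,10]
    - [0,-0.017,-0.064,-0.172,0,0,10]
    - [0,-0.02,-0.076,-0.206,0,0,10]
    - [0,-0.024,-0.089,-0.241,0,0,10]
    - [0,-0.027,-0.102,-0.275,0,0,10]
    - [0,-0.031,-0.114,-0.31,0,0,10]
    - [0,-0.034,-0.127,-0.344,0,0,10]

```text
time_s: 15.48
tcp_pos: [0.4629, -0.2031, 0.1576]
eef_rot: [3.02, 0.0, -1.286]
ft_force: [-1.4, -5.6, -3.6]
grip_width: 0.0154
grasp_force: 55.0
```

```bash
cat > lid.py <<'E'
from h import *
o=robot.get_obs(); print(o['tcp_pos'],o['eef_rot'],o['ft_force'])
b=R.from_euler('z',16.45,degrees=True); hp=np.array([.4583,-.204,.143])
hinge=hp+b.apply([.170,0,-.043])
for cam in ['wrist','side']:
    img,W=cloud(cam); cv2.imwrite(f'pics/lid_{cam}_{o["time_s"]:.1f}.png',cv2.cvtColor(img,cv2.COLOR_RGB2BGR))
    L=b.inv().apply((W.reshape(-1,3)-hinge)); 
    m=(L[:,0]>-.15)&(L[:,0]<-.02)&(abs(L[:,1])<.11)&(L[:,2]>.003)&(L[:,2]<.06)
    p=L[m]
    if len(p)<50: print(cam,len(p)); continue
    for _ in range(5):
        k=np.polyfit(p[:,0],p[:,2],1); e=abs(np.polyval(k,p[:,0])-p[:,2]); p=p[e<max(.002,2*e.std())]
    print(cam,len(p),'lid angle',-np.arctan(k[0]),k)
g=o['tcp_pos']-R.from_euler('xyz',o['eef_rot']).apply([0,0,.005]); print('grasp',g,'rise',g[2]-.143)
E
python3 lid.py
```

```text
[ 0.46285696 -0.20313433  0.15761682] [ 3.01995480e+00  2.20489302e-04 -1.28565052e+00] [-1.36640664 -5.56668661 -3.62153253]
wrist 47682 lid angle 0.118808636822253 [-0.11937083  0.01252285]
side 718 lid angle 0.12023432024843494 [-0.12081707  0.0146542 ]
grasp [ 0.46343946 -0.20296472  0.16257988] rise 0.01957987771806699
```

Call:
move_arm:
  targets:
    - [0,-0.003,-0.013,-0.034,0,0,10]
    - [0,-0.007,-0.025,-0.069,0,0,10]
    - [0,-0.01,-0.038,-0.103,0,0,10]
    - [0,-0.014,-0.051,-0.138,0,0,10]
    - [0,-0.017,-0.064,-0.172,0,0,10]
    - [0,-0.02,-0.076,-0.206,0,0,10]
    - [0,-0.024,-0.089,-0.241,0,0,10]
    - [0,-0.027,-0.102,-0.275,0,0,10]
    - [0,-0.031,-0.114,-0.31,0,0,10]
    - [0,-0.034,-0.127,-0.344,0,0,10]

```text
time_s: 16.42
tcp_pos: [0.4646, -0.2026, 0.1626]
eef_rot: [2.99, 0.0, -1.286]
ft_force: [-1.8, -5.5, -3.7]
grip_width: 0.0155
grasp_force: 55.0
```

Call:
move_arm:
  targets:
    - [0,0,0,0,0,0,10]
    - [0,0,0,0,0,0,10]
    - [0,0,0,0,0,0,10]
    - [0,0,0,0,0,0,10]
    - [0,0,0,0,0,0,10]
    - [0,0,0,0,0,0,10]
    - [0,0,0,0,0,0,10]
    - [0,0,0,0,0,0,10]

```text
time_s: 17.08
tcp_pos: [0.4646, -0.2026, 0.1626]
eef_rot: [2.99, 0.0, -1.286]
ft_force: [-1.4, -5.1, -3.5]
grip_width: 0.0152
grasp_force: 55.0
```

```bash
python3 lid.py; ls pics
```

```text
[ 0.4646189  -0.20263702  0.16260299] [ 2.98982915e+00  1.82359582e-04 -1.28562173e+00] [-1.43164639 -5.12674004 -3.49695903]
wrist 47737 lid angle 0.14901358367964884 [-0.15012642  0.0125466 ]
side 729 lid angle 0.1532891261767657 [-0.15450116  0.01441214]
grasp [ 0.46534454 -0.20242523  0.16754552] rise 0.024545518715120923
a.png
b.png
c.png
d.png
e.png
f.png
lid_side_15.5.png
lid_side_17.1.png
lid_wrist_15.5.png
lid_wrist_17.1.png
```

The lid angle is 0.15 rad, the handle is up about 25 mm and nothing is moving. One last look before I hand the job in.

View pics/lid_side_17.1.png

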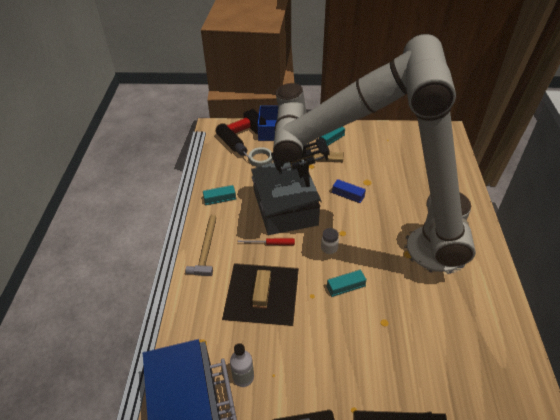

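The side view shows the block on the mat at (262,289), the gripper on the lid handle at about (300,170), and everything else where it was.

```bash
python3 -c "
from bench import robot
print(robot.finish_job())"
```

```text
the job is handed in; nothing more can be done
None
```

The job is handed in: the sanding block lies flat in the middle of the mat, and the gripper is holding the lid still and slightly ajar, with its handle raised about 25 mm.

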